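Lock a drive in the network storage box and close its cover

ROBOT

A 6-joint arm with a two-finger parallel gripper is mounted at the origin on the work surface. World frame = base frame: x ahead of the robot, y to its left, z up, the work surface at z = 0. Lengths are in m, angles in rad, forces in N, time in s.
With the tool pointing down it reaches from about 0.35 to 0.925 m from the base axis. Payload 6.4 kg.
Tool frame: the origin (TCP) lies midway between the tips of the shut fingers; the grasp point (between the pads) lies 19 mm behind it; z points along the fingers, y is the line along which they close (so a half turn about z gives the same grasp; the last joint's range is limited). The gripper opens to 85 mm and grips with 20 to 120 N. Pads are 22 mm wide; open, the fingers measure 114 mm over their backs; the gripper's body (76 mm by 85 mm) begins 54 mm behind the grasp point. The pads swing forward as they close: fully open they stand 13 mm farther back than shut.
Start: joints at [-1.475, 0.245, 1.558, -0, 1.339, -0.174], TCP at [0.173, -0.626, 0.231] pointing down, gripper open.
Joint ranges: [-3.13, 3.13], [-1.02, 2.26], [0.13, 2.54], [-0.95, 4.09], [0.21, 2.88], [-2.74, 2.74]. Speed limits (rad/s): [2.57, 2.57, 3.14, 3.14, 3.14, 3.14].

INTERFACE

Orientations are given as a unit quaternion [x, y, z, w].
In Python, from bench import manip gives the robot as it stands.
- The arm moves only by the tool move_arm, never from a script. Its argument "increments" is a list of rows, each a list of 7 numbers: the shift along the world's x, y, z scaled (see below), then the turn, a rotation vector about the world's x, y, z scaled (see below), then the opening, from 0 (shut) to 1 (fully open). In form: [[tx, ty, tz, ax, ay, az, grip], ...]. A call has 1 to 12 rows; each row is the pose to reach, as a shift and turn from the pose commanded when the call began; what a row does not reach only later rows make up. The controller multiplies each number of a shift by 0.12 m and each number of a turn by 45 degrees. A row lasts 1/8 s, in which the tool goes at most 62.5 mm and 10.7 degrees, less where a joint would pass 70% of its speed; a pose out of reach is approached as far as the arm can. A call with a number of a shift or a turn outside -1 to 1 is refused whole. A call with a gripper value outside its range is refused whole. The fingers move at their own pace and stop on an object; "newtons" is the grip in N (left out, the last holds). Time passes only in rows, so rows that repeat a pose let the fingers close. It gives the time, the measured TCP pose, the force, the opening and the grip force at its end, in the units of the state.
- manip.get_state(): the state, without advancing time (a new reading comes with each control period).
- manip.camera(name): name is "scene" or "side" or "wrist"; returns a dict with "img" (384x512x3 uint8, red, green, blue), "fx", "fy", "cx", "cy" (pixels), "k1" (the pictures are not rectified: a ray, as slopes to the right and down, at radius r is drawn at 1 + k1 r^2 times it, then the intrinsics apply), "extrinsics" (4x4, takes a point from camera to world coordinates). Camera axes: x right, y down, z forward; pixel columns grow to the right and rows downward; lengths in m; the calibration is good to about 2 mm. A picture is of the moment at which its call begins. There is no depth.
- manip.sign_off(): hands the job in; it is judged then, once.
Trained networks look in a picture, given as the dict that the camera call returned (one of the last four; its "shot" number tells which), for a name from the list of things; names that differ only in an ending like _2 or _b are one class to them, and where a whole thing is asked for, a point or a joint stands for the part that bears it (a point fixed in the world has none). Each returns a list of dicts, best first, with "p" (0 to 1); they miss things now and then, are a little off and sometimes report something else, mostly with a low value. They report only what shows in the picture. A call takes as long as a camera call. They do not tell look-alikes from the thing itself.
- manip.silhouettes(picture, thing): "region" (384x512 bool, what is visible of it) and "pixel" ([column, row] in pixels, amid what is visible of it).
- manip.pinpoint(picture, thing): "pixel" ([column, row] in pixels: a listed point, or the origin of a listed thing).
The state is a dict: "time": time; "joint_positions": joint angles; "dq": joint speeds; "joint_torque": joint torques, N m; "position": TCP position; "eef_rot": TCP orientation; "force": force on the tool from outside, world axes, zero at the start; "wrist_torque": the same for the moment, N m; "grip_width": finger opening in m; "gripper_force": force on a finger pad.
Only numpy, scipy, OpenCV 4.12 (cv2) and the standard library are available. Lean on these libraries where they do the work, as an engineer would, in place of code of your own. Each camera call takes 0.05 s, during which the arm holds its last target. There are 200 camera calls.

TASK

The drive has been laid in the open bay of the black network storage box but is not plugged in yet: push it gently along the bay until it is fully home against its socket. Then swing the blue-tipped retention lever all the way down over the drive so that its toe drops in behind the drive's tail, and finally slide the grey cover fully shut over the bay. Leave the router, the old drive, the screwdriver and the mug where they are.

Things in the scene. Friction and masses are not known exactly. Their poses are not given: they have to be found in the camera images.
- nas: Black network storage box fixed to the desk. Origin on the desk, under the bay's centreline. y runs lengthwise from the open drive bay (-y) to the closed electronics housing (+y), z up, yaw within 0.5 rad. In its frame: ends at y -185 and +150 mm; cover channels rise to z 48.5 mm; a strip with lamps and coloured ports lies along x 47 to 87 mm, 46 mm high.
- bay_floor (a point): Centre of the bay's floor, at x 0, y -96, z 6 mm in the box's frame. The bay opens upward: 80 mm wide, 168 mm long, from the socket face (y -12) to the tail wall (y -180 mm); its walls reach z 40 mm. Guides 73 mm apart, top at z 18 mm, flank the drive's home place (y -12 to -112 mm); the rest is a free finger well 80 mm wide.
- drive: Loose silver 2.5-inch drive with a white label, 70 (its x) by 100 (its y) by 15 mm high, 130 to 270 g, lying flat in the bay, its +y connector end towards the socket, at the start 10 to 18 mm short of it. Origin: centre of its underside; axes parallel to the box's.
- drive_plug (a point): Middle of the drive's connector end face, 7.5 mm above its underside. When fully home it meets the socket face.
- drive_tail (a point): Middle of the drive's other (tail) end face, 7.5 mm above its underside: the face to push on, in the box's +y direction.
- socket_face (a point): Middle of the socket block's face that stops the drive, axes as the box's; at x 0, y -12, z 13.5 mm in the box's frame. The block is 62 mm wide and 24 mm high; it does not yield.
- bail (a joint): Steel retention lever with a blue thumb grip, hinged on the socket block. Angle in rad: 0 = shut, lying along the bay (towards the box's -y) over the drive; 1.57 upright; 1.95 fully open, leaning back. Starts at 1.3 to 1.9. Stiff (0.06 N m), stays where left. The arm is 14 mm wide, 4 mm thick.
- bail_hinge (a point): Point on the lever's hinge axis (parallel to the box's x), midway across; at x 0, y -2, z 30 mm in the box's frame.
- bail_toe (a point): Lower edge of the lever's toe, an 18 mm wide, 4.5 mm thick steel lip 113 to 117.5 mm from the hinge, reaching 19 mm below the hinge line. As the lever shuts it drops behind the tail of a drive that is home; on a drive more than about 3 mm short it lands on top and the lever stops near 0.09 rad.
- bail_grip (a point): Centre of the blue thumb grip: 18 mm wide (box's x), 28 mm along the lever, 10 mm thick; 132 mm from the hinge along the lever and 2 mm off that line, on the upper side when shut. Shut, it lies over the finger well at y -134, z 32 mm in the box's frame, 31 mm from each bay wall.
- cover (a joint): Flat grey slide cover, 87 x 192 x 4 mm, top at z 44.5 mm, in channels along the box's y. In m: 0 = shut over the bay; 0.200 = fully open, parked over the housing and overhanging its end. Starts at 0.190 to 0.200; about 2.5 N of friction, firm stop at 0. A raised lever stands in its way: lever down first.
- cover_grip (a point): Centre of the black pull ridge on the cover, 55 mm across (box's x), 10 mm thick (box's y), rising 14 mm from z = 44.5 to 58.5 mm; this point is 7 mm above the cover's top and at x 0, y = -109 mm + the joint value, in the box's frame.
- router: Black router fixed to the right of the box, 244 by 165 by 39 mm with three upright antennas 185 mm high on its far (+x) edge, blue and orange ports. Origin under its centre. Leave alone.
- old_drive: Loose removed drive with a red label, 70 x 100 x 15 mm, on the desk beyond the box. Origin: centre of its underside. Leave alone.
- screwdriver: Loose orange-handled screwdriver, 170 mm long, lying on the desk between the robot and the box, its own x axis running from handle to blade. Origin: under its middle. Leave alone.
- mug: Loose white mug, 80 mm wide, 92 mm high, to the left of the box. Origin: centre of its underside. Leave alone.
Mind the look-alikes: they are no part of the job. What is shaped like the drive but yellow is not meant.

How it is judged:
On the way, in this order (a step that is already met when the one before it is completed fails the run):
1. the drive is pushed fully home: its connector end within 3 mm of the socket face (y of drive_plug in the frame of socket_face above -0.003 m), for 0.2 s.
2. the lever is shut over the drive (within 0.04 rad), the drive still home (value of joint bail below 0.04 rad and y of drive_plug in the frame of socket_face above -0.0035 m), for 0.2 s.
3. the cover is fully shut (within 4 mm) (value of joint cover below 0.004 m), for 0.2 s.
At the end, for the whole second after the job is handed in: The drive lies flat in the bay with its connector end within 3.5 mm of the socket face and at rest, the lever is within 0.04 rad of shut, and the cover is within 4 mm of fully shut (all of step 2 and z of drive in the frame of nas below 0.009 m and value of joint cover below 0.004 m and linear speed of drive below 0.01 m/s); the robot touches nothing.
It fails at once if the drive is forced: pushed with more than 40 N by the fingers, or pressed with more than 60 N against the box or by its lever (contact force between the fingers and drive above 40 N or contact force between nas and drive above 60 N).
It fails at once if the cover is run into the raised lever (cover below 0.175 m while the lever is above 0.3 rad) (value of joint cover below 0.175 m and value of joint bail above 0.3 rad).
It fails at once if the old drive, the screwdriver or the mug is moved by more than 25 mm (distance of any of old_drive, screwdriver, mug from where it was at the start of the episode above 0.025 m).
It fails at once if the router is struck (more than 5 N) (contact force between any of the arm, the fingers and router above 5 N).
It also fails if it takes over 64 s, if anything falls off the work surface, if the arm or the gripper's body presses on something with over 40 N, if the wrist force passes 120 N, or if a joint passes its speed limit or range.

## Working session

There is one attempt and no reset: what is moved stays moved. The work goes in short steps, Python scripts to look and compute and a tool call to move; the robot and the scene stay as the last step left them, time stands still between calls to the robot, and variables do not carry over. Pictures are saved under pics/ and viewed, at most 10 in all, crops included, and the job is handed in when it is done.

Besides the shell and the picture viewer there is one more tool, called by a JSON object that holds its "api" and its "payload". move_arm: Moves the arm, as the interface text tells. Shifts and turns lie within -1 to 1; 1 stands for 0.12 m of shift or 45 degrees of turn. Its arguments: {"type":"object","properties":{"increments":{"type":"array"},"newtons":{"type":"number"}},"required":["increments"]}

```bash
mkdir -p pics
cat > h.py <<'E'
import numpy as np, cv2
from scipy.optimize import least_squares
from scipy.spatial.transform import Rotation as R
from bench import manip
def proj(c,P):
    T=np.linalg.inv(c["extrinsics"]); q=(T[:3,:3]@np.atleast_2d(P).T).T+T[:3,3]
    s=q[:,:2]/q[:,2:]; s=s*(1+c["k1"]*(s**2).sum(1,keepdims=True))
    return s*[c["fx"],c["fy"]]+[c["cx"],c["cy"]]
def save(c,n,box=None,k=1):
    im=cv2.cvtColor(c["img"],cv2.COLOR_RGB2BGR)
    if box: im=im[box[1]:box[3],box[0]:box[2]]
    cv2.imwrite("pics/"+n,cv2.resize(im,None,fx=k,fy=k,interpolation=cv2.INTER_CUBIC))
E
python3 - <<'E'
from h import *
import pickle
cs={}
ims=[]
for n in("scene","side"):
    c=manip.camera(n); cs[n]=c; 
    print(n,c["extrinsics"].round(3).tolist(),c["fx"],c["k1"])
    for t in "nas bay_floor drive drive_plug drive_tail socket_face bail_hinge bail_toe bail_grip cover_grip router old_drive screwdriver mug".split():
        print(t,[(np.round(d["pixel"]).tolist(),round(d["p"],2)) for d in manip.pinpoint(c,t)[:3]])
pickle.dump(cs,open("cs.pkl","wb"))
im=np.vstack([cs["scene"]["img"],cs["side"]["img"]])
for n in cs: save(cs[n],n+".png",k=1.5)
print(manip.get_state())
E
```

```text
scene [[-0.745, 0.497, -0.444, 1.074], [0.667, 0.561, -0.491, 0.548], [0.005, -0.662, -0.749, 0.916], [0.0, 0.0, 0.0, 1.0]] 358.5052046693702 -0.0487653151802819
nas [([264.0, 201.0], 0.85)]
bay_floor [([255.0, 178.0], 0.73), ([274.0, 210.0], 0.23)]
drive [([294.0, 159.0], 0.8), ([332.0, 189.0], 0.79), ([253.0, 186.0], 0.76)]
drive_plug [([302.0, 161.0], 0.88), ([321.0, 190.0], 0.67), ([262.0, 192.0], 0.62)]
drive_tail [([282.0, 152.0], 0.98), ([343.0, 182.0], 0.68), ([249.0, 174.0], 0.56)]
socket_face [([262.0, 194.0], 0.68)]
bail_hinge [([264.0, 198.0], 0.6)]
bail_toe [([259.0, 166.0], 0.54)]
bail_grip [([262.0, 167.0], 0.67)]
cover_grip [([273.0, 206.0], 0.71)]
router [([200.0, 114.0], 0.8)]
old_drive [([207.0, 192.0], 0.73), ([200.0, 114.0], 0.69)]
screwdriver [([298.0, 201.0], 0.57)]
mug [([380.0, 296.0], 0.92), ([254.0, 180.0], 0.32)]
side [[-0.681, -0.399, 0.614, -0.407], [-0.733, 0.36, -0.578, 0.914], [0.01, -0.843, -0.538, 0.917], [0.0, 0.0, 0.0, 1.0]] 497.0473902320998 -0.12267343468807214
nas [([247.0, 204.0], 0.7), ([250.0, 202.0], 0.26)]
bay_floor [([273.0, 196.0], 0.82)
[... 663 characters left out ...]
: 1.5, 'joint_positions': array([-1.47510647e+00,  2.45113710e-01,  1.55780369e+00, -4.61558156e-06,
        1.33872133e+00, -1.74110643e-01]), 'dq': array([-0.00143623,  0.00023587,  0.00041556, -0.00081125,  0.00073606,
        0.00013106]), 'joint_torque': array([ 1.39749040e-04, -4.29507887e+01, -3.26415396e+01, -1.49029734e-04,
        5.35267409e-04,  9.93726957e-06]), 'position': array([ 0.17324866, -0.6264893 ,  0.23127949]), 'eef_rot': array([ 9.90914680e-01,  1.34491991e-01, -1.34111619e-06, -2.31075544e-05]), 'force': array([0.23827274, 0.0137698 , 0.11674025]), 'wrist_torque': array([-0.00047735,  0.04222145, -0.03180945]), 'gripper_force': 0.0, 'grip_width': 0.08553432695887543}
```

View pics/scene.png

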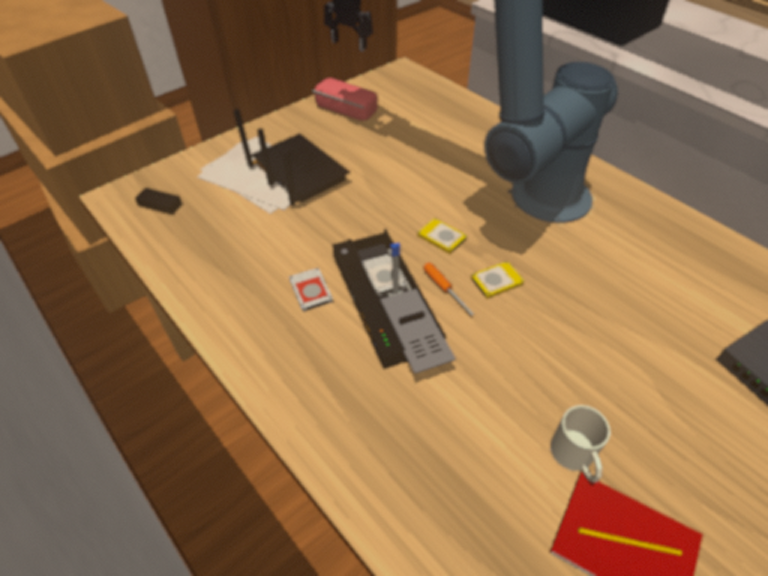

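View pics/side.png

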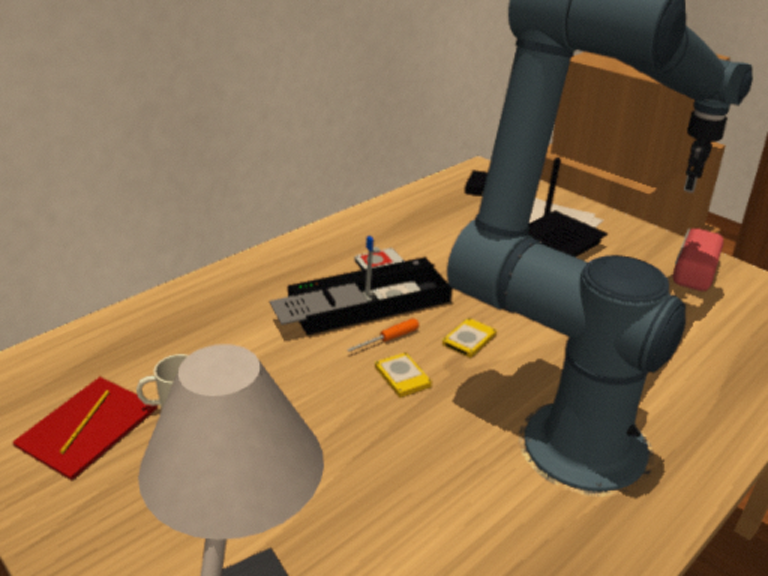

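The scene view shows the box at about (262,200), its bay at (255,180) and the lever's blue tip at (263,166). Four things could be taken for the drive: the silver one in the bay (253,186), yellow ones at (294,159) and (332,189), and the red-label one at (207,192). I choose the silver one in the bay. Next I fit the box pose and move the wrist camera closer.

```bash
cat >> h.py <<'E'
def model(p):
    x,y,yaw,d,a,c=p   # d: plug gap (m), a: bail, c: cover
    L=lambda r,h:np.array([0,-2e-3-r*np.cos(a)+h*np.sin(a)*1,.030+r*np.sin(a)+h*np.cos(a)])
    pts={"nas":[0,0,0],"bay_floor":[0,-.096,.006],"socket_face":[0,-.012,.0135],"bail_hinge":[0,-.002,.030],
     "drive":[0,-.062-d,.006],"drive_plug":[0,-.012-d,.0135],"drive_tail":[0,-.112-d,.0135],
     "bail_toe":L(.115,-.019),"bail_grip":L(.132,.002),"cover_grip":[0,-.109+c,.0515]}
    r=R.from_euler("z",yaw).as_matrix()
    return {k:r@np.array(v)+[x,y,0] for k,v in pts.items()}
def fit(cams,p0=(.55,.05,0,.014,1.6,.195),near=None,tol=25):
    obs=[]
    for c in cams:
        for k in model(p0):
            ds=manip.pinpoint(c,k)
            if near is not None: ds=[d for d in ds if np.linalg.norm(proj(c,model(near)[k])[0]-d["pixel"])<tol]
            if ds: obs.append((c,k,np.array(ds[0]["pixel"])))
    def f(p):
        m=model(p); return np.concatenate([*[(proj(c,m[k])[0]-q)/1.5 for c,k,q in obs],[(p[3]-.014)/.004,(p[4]-1.6)/.3,(p[5]-.195)/.004]])
    s=least_squares(f,near if near is not None else p0,loss="soft_l1",x_scale=[.1,.1,.1,.01,.3,.01])
    for i,(c,k,q) in enumerate(obs): print(c["shot"],k,q.round(),(s.fun[2*i:2*i+2]*1.5).round(1))
    sd=np.sqrt(np.diag(np.linalg.inv(s.jac.T@s.jac)))
    print("x y yaw gap bail cover",s.x.round(4),"sd",sd.round(4)); return s.x
E
python3 - <<'E'
from h import *
cs=[manip.camera("scene"),manip.camera("side")]
p=fit(cs); p=fit(cs,near=p)
for k,v in model(p).items(): print(k,v.round(4))
c=manip.camera("wrist"); print(c["extrinsics"].round(3).tolist(),c["fx"])
save(cs[0],"crop.png",(210,140,320,260),5)
np.save("p.npy",p)
E
```

```text
3 nas [263. 200.] [0.7 1.4]
3 bay_floor [253. 181.] [ 1.3 -1.3]
3 socket_face [264. 197.] [-1.3 -1.1]
3 bail_hinge [263. 197.] [ 0.5 -2.2]
3 drive [335. 189.] [-79.3  -5.3]
3 drive_plug [260. 197.] [ 0.6 -4.5]
3 drive_tail [249. 173.] [ 2.  -0.7]
3 bail_toe [261. 164.] [-0.5  0.4]
3 bail_grip [261. 164.] [1.6 0.1]
3 cover_grip [273. 208.] [-0.3  1. ]
4 nas [246. 202.] [-2.5  3.6]
4 bay_floor [249. 162.] [21.8 36.9]
4 socket_face [246. 200.] [0.9 1.8]
4 bail_hinge [243. 199.] [ 1.3 -1.5]
4 drive [311. 226.] [-44.8 -26.2]
4 drive_plug [303. 229.] [-50.6 -28. ]
4 drive_tail [322. 218.] [-41.5 -23.3]
4 bail_toe [254. 169.] [-0.1 -2.7]
4 bail_grip [248. 165.] [ 0.5 -3.2]
4 cover_grip [221. 195.] [-0.9  1.7]
x y yaw gap bail cover [ 0.5603 -0.0034 -0.3974  0.0167  1.4689  0.1884] sd [0.0023 0.0028 0.0395 0.0044 0.036  0.005 ]
3 nas [263. 200.] [0.3 1.6]
3 bay_floor [253. 181.] [ 0.  -0.9]
3 socket_face [264. 197.] [-1.8 -0.8]
3 bail_hinge [263. 197.] [ 0. -2.]
3 drive [256. 186.] [-1.  -0.9]
3 drive_plug [260. 197.] [ 0.4 -3.2]
3 drive_tail [249. 173.] [0.9 0.8]
3 bail_toe [261. 164.] [-1.
[... 305 characters left out ...]
169.] [-0.3 -3.1]
4 bail_grip [248. 165.] [ 0.4 -3.6]
4 cover_grip [221. 195.] [-0.9  1.8]
x y yaw gap bail cover [ 0.5621 -0.0035 -0.3646  0.012   1.4598  0.1878] sd [0.0019 0.0023 0.0298 0.0032 0.0326 0.0047]
nas [ 0.5621 -0.0035  0.    ]
bay_floor [ 0.5278 -0.0932  0.006 ]
socket_face [ 0.5578 -0.0147  0.0135]
bail_hinge [ 0.5614 -0.0054  0.03  ]
drive [ 0.5357 -0.0727  0.006 ]
drive_plug [ 0.5535 -0.026   0.0135]
drive_tail [ 0.5179 -0.1194  0.0135]
bail_toe [ 0.5501 -0.0349  0.1422]
bail_grip [ 0.5569 -0.0172  0.1614]
cover_grip [0.5902 0.0701 0.0515]
[[0.267, -0.924, -0.275, 0.243], [-0.964, -0.256, -0.076, -0.607], [-0.0, 0.285, -0.958, 0.374], [0.0, 0.0, 0.0, 1.0]] 311.95390981333964
```

View pics/crop.png

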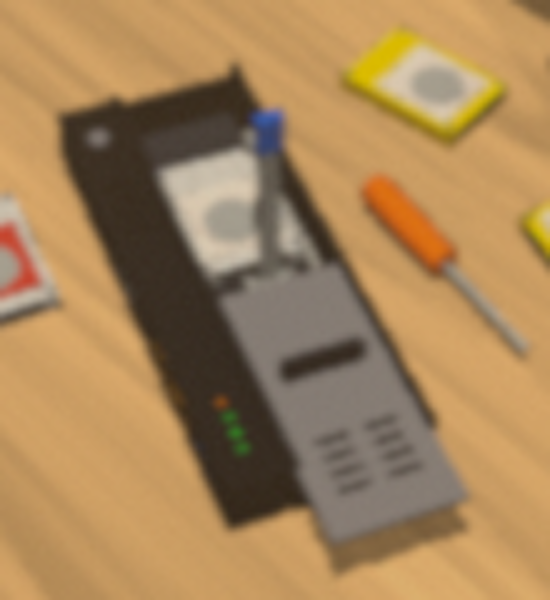

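Run:
```python
from h import *
c=manip.camera("scene")
for t,z in(("router",0.),("screwdriver",0.),("mug",0.),("old_drive",0.)):
    for d in manip.pinpoint(c,t)[:1]:
        s=least_squares(lambda q:proj(c,[q[0],q[1],z])[0]-d["pixel"],[.5,0]); print(t,d["pixel"],d["p"],s.x.round(3))
# antenna tops by eye, scene px (158,73),(174,86)
p=np.load("p.npy"); r=R.from_euler("z",p[2]).as_matrix()
print((r@[0,-.12,0]+[p[0],p[1],.25]).round(3), (r@[1,0,0]).round(3))
for px in((158,73),(174,86)):
    s=least_squares(lambda q:proj(c,[q[0],q[1],.185])[0]-px,[.5,0]); print(s.x)
```

```text
router [200.2, 114.5] 0.73 [ 0.443 -0.527]
screwdriver [300.4, 197.3] 0.75 [0.456 0.066]
mug [382.3, 298.8] 0.95 [0.549 0.464]
old_drive [206.9, 191.5] 0.68 [ 0.675 -0.162]
[ 0.519 -0.116  0.25 ] [ 0.934 -0.357  0.   ]
[ 0.53946897 -0.63376171]
[ 0.54262423 -0.51516016]
```

{"api": "move_arm", "payload": {"increments": [[0.25,0.35,0.15,0,0,-0.1,0],[0.5,0.7,0.15,0,0,-0.2,0],[0.7,1,0.15,0,0,-0.2,0]]}}

```text
time: 4.28
position: [0.2582, -0.5052, 0.2496]
eef_rot: [0.998, 0.056, 0.0, 0.0]
force: [0.0, 1.2, -0.1]
grip_width: 0.0318
gripper_force: 0.0
```

{"api": "move_arm", "payload": {"increments": [[0.25,0.35,0,0,0,-0.1,0],[0.5,0.7,0,0,0,-0.2,0],[0.7,1,0,0,0,-0.2,0]]}}

```text
time: 4.65
position: [0.3421, -0.3849, 0.2495]
eef_rot: [1.0, -0.022, 0.0, 0.0]
force: [-0.3, 0.4, -0.7]
grip_width: 0.0
gripper_force: 0.0
```

{"api": "move_arm", "payload": {"increments": [[0.25,0.35,0,0,0,-0.1,0],[0.5,0.7,0,0,0,-0.2,0],[0.7,1,0,0,0,-0.2,0]]}}

```text
time: 5.03
position: [0.4261, -0.2649, 0.2496]
eef_rot: [0.995, -0.1, 0.0, 0.0]
force: [1.1, -0.7, 0.1]
grip_width: 0.0001
gripper_force: 0.0
```

{"api": "move_arm", "payload": {"increments": [[0.25,0.35,0,0,0,-0.1,0],[0.5,0.7,0,0,0,-0.2,0],[0.78,1.0,0,0,0,-0.2,0],[0.78,1.0,0,0,0,-0.2,0],[0.78,1.0,0,0,0,-0.2,0]]}}

```text
time: 5.65
position: [0.5187, -0.1466, 0.2492]
eef_rot: [0.984, -0.178, -0.0, 0.0]
force: [-0.2, -0.1, -0.3]
grip_width: -0.0002
gripper_force: 0.0
```

Run:
```python
from h import *
p=np.load("p.npy")
w=manip.camera("wrist"); s=manip.camera("scene"); d=manip.camera("side")
print(p, w["extrinsics"][:3,3])
p2=fit([w],near=p,tol=40)
p3=fit([w,s,d],near=p2,tol=20); np.save("p.npy",p3)
for k,v in model(p3).items(): v=proj(w,v)[0]; cv2.circle(w["img"],tuple(int(round(a)) for a in v),2,(255,0,0),1)
save(w,"w1.png",k=1.5)
```

```text
[ 0.56207508 -0.00352533 -0.36463407  0.01201435  1.45981583  0.18784936] [ 0.58695604 -0.17165479  0.39170173]
7 nas [141. 162.] [-2.1  4.8]
7 socket_face [143. 167.] [2.  1.5]
7 bail_hinge [132. 173.] [-0.1 -1.1]
7 drive [196. 166.] [0.7 1.7]
7 drive_plug [155. 163.] [0.8 5.7]
7 drive_tail [241. 170.] [-4.8 -0.7]
7 bail_toe [108. 204.] [ 0.  -2.2]
7 bail_grip [ 74. 211.] [-0.1 -2.3]
7 cover_grip [ 51. 175.] [0.2 0.1]
x y yaw gap bail cover [ 0.5609 -0.0026 -0.3693  0.0145  1.5446  0.1964] sd [0.001  0.0014 0.0128 0.0019 0.0131 0.0021]
7 nas [141. 162.] [-2.8  4.3]
7 socket_face [143. 167.] [1.2 1.1]
7 bail_hinge [132. 173.] [-0.9 -1.6]
7 drive [196. 166.] [-0.1  1.3]
7 drive_plug [155. 163.] [0.1 5.2]
7 drive_tail [241. 170.] [-5.6 -1.2]
7 bail_toe [108. 204.] [ 0.2 -3. ]
7 bail_grip [ 74. 211.] [ 0.2 -3. ]
7 cover_grip [ 51. 175.] [-0.1 -0.4]
8 nas [266. 202.] [-2.8  0.3]
8 bay_floor [253. 181.] [ 0.3 -0.3]
8 socket_face [264. 197.] [-2.2 -0.6]
8 bail_hinge [264. 199.] [-0.4 -3.2]
8 drive [254. 184.] [1.1 0.2]
8 drive_plug [260. 196.] [ 0.3 -2.7]
8 drive_tail [251. 174.] [-0.2 -1.2]
8 bail_grip [262. 166.] [1.4 0. ]
8 cover_grip [269. 213.] [ 5.1 -0.9]
9 nas [245. 202.] [-1.7  3.9]
9 bay_floor [269. 200.] [ 0.8 -1.7]
9 socket_face [245. 200.] [1.3 1.8]
9 bail_hinge [244. 200.] [ 0.2 -1.7]
9 drive [263. 199.] [1.5 0.9]
9 drive_plug [250. 200.] [1.4 0.8]
9 drive_tail [277. 194.] [1.7 0.8]
9 bail_toe [251. 169.] [-0.2 -3.5]
9 bail_grip [248. 162.] [-3.2 -0. ]
9 cover_grip [217. 196.] [0.7 2.2]
x y yaw gap bail cover [ 0.5618 -0.0019 -0.3694  0.0146  1.5347  0.1956] sd [0.001  0.0013 0.0129 0.0017 0.0123 0.002 ]
```

View pics/w1.png

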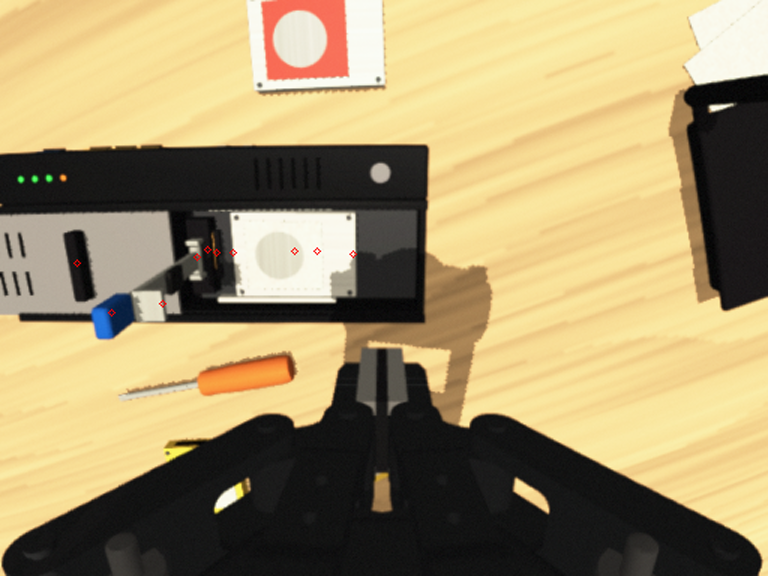

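{"api": "move_arm", "payload": {"increments": [[-0.107,0,-0.4,0,0,-0.014,0],[-0.107,0,-0.8,0,0,-0.014,0],[-0.107,0,-1,0,0,-0.014,0],[-0.107,0,-1,0,0,-0.014,0]]}}

```text
time: 8.3
position: [0.5045, -0.1457, 0.1272]
eef_rot: [0.983, -0.184, -0.002, -0.001]
force: [-0.3, -0.8, 0.2]
grip_width: -0.0001
gripper_force: 0.0
```

{"api": "move_arm", "payload": {"increments": [[0,0,-0.3,0,0,0,0],[0,0,-0.6,0,0,0,0],[0,0,-0.8,0,0,0,0],[0,0,-0.97,0,0,0,0],[0,0,-0.97,0,0,0,0]]}}

```text
time: 8.93
position: [0.5061, -0.1465, 0.013]
eef_rot: [0.983, -0.184, -0.0, -0.0]
force: [-0.1, 0.3, -0.2]
grip_width: -0.0
gripper_force: 0.0
```

{"api": "move_arm", "payload": {"increments": [[0.015,0.039,0,0,0,0,0],[0.03,0.078,0,0,0,0,0],[0.036,0.093,0,0,0,0,0],[0.042,0.109,0,0,0,0,0],[0.048,0.124,0,0,0,0,0],[0.054,0.14,0,0,0,0,0],[0.054,0.14,0,0,0,0,0]]}}

```text
time: 9.8
position: [0.5128, -0.1299, 0.0132]
eef_rot: [0.983, -0.184, 0.0, 0.0]
force: [-0.4, -2.8, 3.1]
grip_width: 0.0001
gripper_force: 1.4
```

```bash
cat > look.py <<'E'
from h import *
import sys
p=np.load("p.npy"); w=manip.camera("wrist"); st=manip.get_state()
r=R.from_euler("z",p[2]).as_matrix()
print("tcp in nas",(r.T@(st["position"]-[p[0],p[1],0])).round(4),"F nas",(r.T@st["force"]).round(1))
for k in ("drive_plug","drive_tail","socket_face","bail_hinge","bail_grip","cover_grip"):
    print(k,[(np.round(d["pixel"],1).tolist(),round(d["p"],2)) for d in manip.pinpoint(w,k)[:2]],proj(w,model(p)[k])[0].round(1))
if len(sys.argv)>1: save(w,sys.argv[1],k=1.5)
E
python3 look.py w2.png
```

```text
tcp in nas [ 0.0006 -0.1371  0.0132] F nas [-0.5 -2.7  1.2]
drive_plug [([43.5, 247.6], 0.55)] [ 45.6 246.9]
drive_tail [([234.6, 247.9], 0.62)] [234.5 249.4]
socket_face [([21.5, 250.8], 0.86)] [ 20.9 246.2]
bail_hinge [] [-18.5 260.3]
bail_grip [] [ 20875.9 -11052.8]
cover_grip [] [-151.4  264.2]
```

View pics/w2.png

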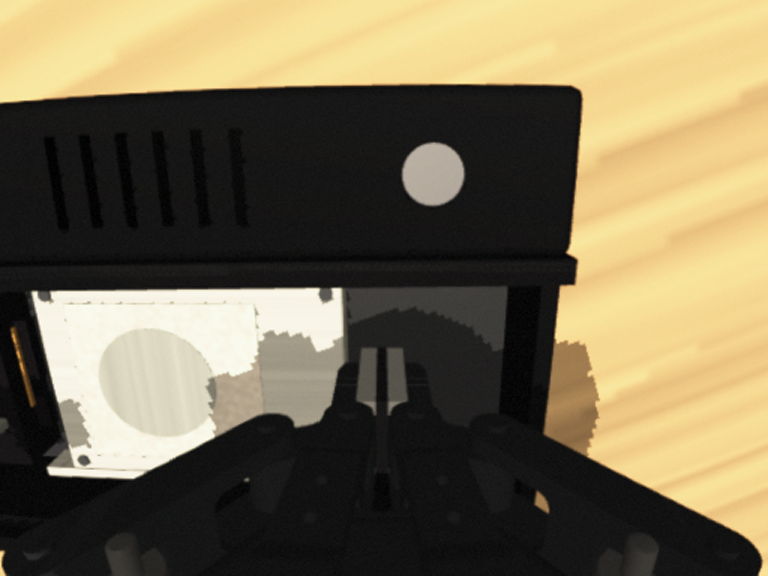

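The picture shows the silver drive's tail edge at about (345,350) with the shut fingers against it. The force reads about 3 N, so contact has been made.

{"api": "move_arm", "payload": {"increments": [[0.006,0.0155,0,0,0,0,0],[0.012,0.031,0,0,0,0,0],[0.018,0.0465,0,0,0,0,0],[0.024,0.062,0,0,0,0,0],[0.03,0.0775,0,0,0,0,0],[0.033,0.085,0,0,0,0,0]]}}

```text
time: 10.9
position: [0.5166, -0.1195, 0.0131]
eef_rot: [0.983, -0.184, 0.0, 0.0]
force: [-2.0, -5.3, 5.8]
grip_width: -0.0001
gripper_force: 3.3
```

```bash
python3 look.py
```

```text
tcp in nas [ 0.0004 -0.126   0.0131] F nas [-0.7 -4.   5.1]
drive_plug [([39.6, 245.9], 0.8)] [ 64.8 247.1]
drive_tail [([231.0, 251.1], 0.78)] [256.3 249.1]
socket_face [([37.0, 247.4], 0.71), ([137.9, 245.6], 0.54)] [ 39.3 246.5]
bail_hinge [] [  0.3 260.9]
bail_grip [] [17090.6 -9812.8]
cover_grip [] [-146.7  266.8]
```

{"api": "move_arm", "payload": {"increments": [[0.003,0.0078,0,0,0,0,0],[0.006,0.0155,0,0,0,0,0],[0.008,0.02,0,0,0,0,0],[0.008,0.02,0,0,0,0,0]]}}

```text
time: 11.75
position: [0.5176, -0.1172, 0.0131]
eef_rot: [0.983, -0.184, 0.0, 0.0]
force: [-1.2, -5.2, 4.8]
grip_width: -0.0002
gripper_force: 3.2
```

{"api": "move_arm", "payload": {"increments": [[0.0015,0.004,0,0,0,0,0],[0.003,0.0078,0,0,0,0,0],[0.0045,0.012,0,0,0,0,0],[0.0045,0.012,0,0,0,0,0]]}}

```text
time: 12.25
position: [0.5178, -0.1168, 0.0131]
eef_rot: [0.983, -0.183, -0.0, 0.001]
force: [-3.7, -9.4, 6.1]
grip_width: 0.0
gripper_force: 5.7
```

{"api": "move_arm", "payload": {"increments": [[0.0025,0.006,0,0,0,0,0],[0.0025,0.006,0,0,0,0,0],[0.0025,0.006,0,0,0,0,0]]}}

```text
time: 12.62
position: [0.5181, -0.1167, 0.0132]
eef_rot: [0.983, -0.183, 0.0, 0.002]
force: [-5.2, -12.0, 5.4]
grip_width: 0.0001
gripper_force: 6.8
```

```bash
python3 look.py
```

```text
tcp in nas [ 0.0007 -0.1229  0.0131] F nas [ -0.3 -12.5   4.5]
drive_plug [([45.7, 248.0], 0.8)] [ 70.4 247.9]
drive_tail [([233.3, 248.9], 0.7)] [262.6 249.6]
socket_face [([43.4, 251.8], 0.64), ([2.2, 263.6], 0.18)] [ 44.6 247.3]
bail_hinge [([6.3, 262.8], 0.94)] [  5.7 261.9]
bail_grip [] [16595.9 -9856.7]
cover_grip [([40.0, 239.7], 0.39)] [-145.2  268.3]
```

{"api": "move_arm", "payload": {"increments": [[-0.03,-0.078,0,0,0,0,0],[-0.03,-0.078,0.1,0,0,0,0],[-0.03,-0.078,0.5,0,0,0,0],[-0.03,-0.078,1,0,0,0,0],[-0.03,-0.078,1,0,0,0,0]]}}

```text
time: 13.6
position: [0.5182, -0.1251, 0.1389]
eef_rot: [0.983, -0.183, 0.005, 0.001]
force: [0.0, 1.4, -0.1]
grip_width: 0.0
gripper_force: 0.0
```

{"api": "move_arm", "payload": {"increments": [[0,0,0.35,0,0,0,0],[0,0,0.68,0,0,0,0],[0,0,0.68,0,0,0,0],[0.19,0.5,0.68,0,0,0,0],[0.387,1,0.68,0,0,0,0],[0.387,1,0.68,0,0,0,0]]}}

```text
time: 14.35
position: [0.5605, -0.0004, 0.2123]
eef_rot: [0.983, -0.181, -0.002, -0.001]
force: [-0.3, 0.4, -0.1]
grip_width: -0.0002
gripper_force: 0.0
```

{"api": "move_arm", "payload": {"increments": [[0.13,0.34,0,0,0,0,0],[0.13,0.34,0,0,0,0,0]]}}

```text
time: 14.6
position: [0.576, 0.0381, 0.2127]
eef_rot: [0.983, -0.182, -0.002, -0.0]
force: [-0.3, -0.6, -0.2]
grip_width: -0.0001
gripper_force: 0.0
```

Run:
```python
from h import *
p=np.load("p.npy"); w=manip.camera("wrist"); s=manip.camera("scene"); d=manip.camera("side")
p3=fit([w,s,d],near=p,tol=20); st=manip.get_state()
r=R.from_euler("z",p[2]).as_matrix()
print("tcp in nas",(r.T@(st["position"]-[p[0],p[1],0])).round(4))
save(w,"w3.png",k=1.5)
```

```text
13 nas [290. 159.] [-0.4  2.8]
13 socket_face [302. 167.] [-0.7 -2.3]
13 bail_hinge [293. 167.] [1.2 0.9]
13 drive [346. 164.] [ 0.  -1.5]
13 drive_plug [303. 164.] [0.7 0.9]
13 drive_tail [393. 165.] [-1.7 -0.6]
13 bail_grip [329. 211.] [ 0.7 -0.4]
13 cover_grip [212. 174.] [ 0.  -1.2]
14 nas [266. 204.] [-2.6 -1.5]
14 bay_floor [254. 182.] [-0.2 -0.6]
14 socket_face [263. 197.] [-0.7 -0.2]
14 bail_hinge [263. 199.] [ 0.7 -3.5]
14 drive [256. 188.] [ 0.8 -0.8]
14 drive_plug [261. 197.] [ 0.8 -0.7]
14 drive_tail [251. 177.] [ 0.3 -0.8]
14 bail_toe [259. 164.] [2.1 1.4]
14 cover_grip [272. 205.] [1.9 6. ]
15 nas [248. 204.] [-4.9  2.2]
15 bay_floor [270. 199.] [-0.8 -0.3]
15 socket_face [246. 198.] [0.2 3.1]
15 bail_hinge [246. 199.] [-2.2 -0.8]
15 drive [260. 199.] [0.6 1.7]
15 drive_plug [244. 200.] [2.7 1.6]
15 drive_tail [272. 193.] [3.1 2.5]
15 bail_toe [253. 169.] [-1.7 -3.2]
15 bail_grip [249. 164.] [-3.5 -2.1]
15 cover_grip [218. 195.] [0.9 3.3]
x y yaw gap bail cover [ 5.6230e-01 -1.0000e-04 -3.5800e-01  2.0000e-03  1.5043e+00  1.9240e-01] sd [0.0008 0.001  0.0131 0.0016 0.0119 0.0017]
tcp in nas [1.000e-04 4.120e-02 2.145e-01]
```

View pics/w3.png

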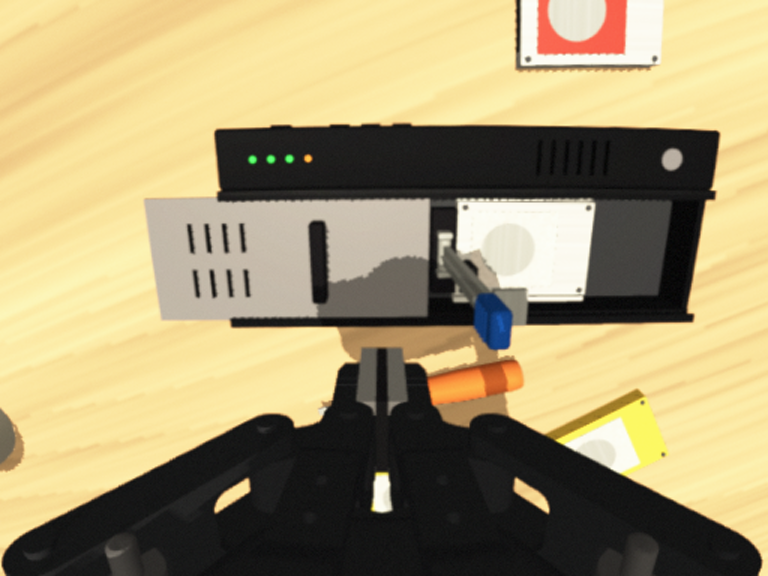

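The drive now sits at the socket, its connector edge at about (457,250) in the displayed picture. The lever stands at about 1.5 rad with its blue tip at (493,320). Next I sweep it down from behind.

{"api": "move_arm", "payload": {"increments": [[-0.049,-0.126,-0.456,0,0,0,0],[-0.049,-0.126,-0.456,0,0,0,0],[-0.104,-0.271,-0.456,0,0,0,0],[-0.162,-0.419,-0.469,0,0,0,0],[-0.218,-0.564,-0.508,0,0,0,0],[-0.271,-0.702,-0.568,0,0,0,0],[-0.32,-0.83,-0.651,0,0,0,0],[-0.32,-0.83,-0.651,0,0,0,0]]}}

```text
time: 17.25
position: [0.537, -0.064, 0.1349]
eef_rot: [0.983, -0.185, -0.001, -0.0]
force: [0.2, -0.1, 0.2]
grip_width: -0.0004
gripper_force: 0.0
```

Run:
```python
from h import *
p=np.load("p.npy"); p[3]=0.001;p[4]=.9
s=manip.camera("scene"); d=manip.camera("side"); st=manip.get_state()
for c in(s,d): print([(k,[x["pixel"] for x in manip.pinpoint(c,k)[:2]],proj(c,model(p)[k])[0].round(0)) for k in("bail_grip","bail_toe")])
r=R.from_euler("z",p[2]).as_matrix()
print("tcp in nas",(r.T@(st["position"]-[p[0],p[1],0])).round(4),st["force"])
```

```text
[('bail_grip', [[254.4, 157.4]], array([255., 156.])), ('bail_toe', [[252.8, 159.6], [271.8, 210.4]], array([254., 161.]))]
[('bail_grip', [[272.8, 167.1]], array([268., 165.])), ('bail_toe', [[268.2, 173.5]], array([269., 172.]))]
tcp in nas [-0.     -0.0657  0.136 ] [1.36117421 0.86062901 0.50451727]
```

The lever is following, at about 0.9 rad.

{"api": "move_arm", "payload": {"increments": [[-0.044,-0.115,-0.102,0,0,0,0],[-0.083,-0.214,-0.222,0,0,0,0],[-0.115,-0.297,-0.355,0,0,0,0],[-0.138,-0.358,-0.501,0,0,0,0],[-0.155,-0.4,-0.655,0,0,0,0],[-0.16,-0.415,-0.76,0,0,0,0],[-0.16,-0.415,-0.76,0,0,0,0]]}}

```text
time: 18.42
position: [0.5182, -0.1124, 0.0437]
eef_rot: [0.983, -0.184, -0.001, -0.0]
force: [-0.3, 0.4, 0.2]
grip_width: -0.0
gripper_force: 0.0
```

{"api": "move_arm", "payload": {"increments": [[-0.01,-0.03,-0.02,0,0,0,0],[-0.01,-0.03,-0.04,0,0,0,0],[-0.01,-0.03,-0.05,0,0,0,0],[-0.01,-0.03,-0.05,0,0,0,0]]}}

```text
time: 18.92
position: [0.518, -0.1165, 0.0393]
eef_rot: [0.983, -0.184, 0.0, 0.0]
force: [-0.2, -0.0, -0.0]
grip_width: -0.0001
gripper_force: 0.0
```

{"api": "move_arm", "payload": {"increments": [[0,-0.02,-0.02,0,0,0,0],[0,-0.02,-0.04,0,0,0,0],[0,-0.02,-0.04,0,0,0,0],[0,-0.02,-0.04,0,0,0,0]]}}

```text
time: 19.42
position: [0.5184, -0.119, 0.0365]
eef_rot: [0.983, -0.184, -0.0, -0.0]
force: [-7.2, 3.9, 17.0]
grip_width: -0.0001
gripper_force: 8.6
```

```bash
python3 look.py w4.png
```

```text
tcp in nas [ 0.0018 -0.1248  0.0365] F nas [-7.9  1.1 17.4]
drive_plug [([66.4, 231.6], 0.71)] [ 89.2 231.4]
drive_tail [([234.5, 230.7], 0.66)] [258.1 232.6]
socket_face [([63.0, 235.4], 0.63)] [ 66.1 231.1]
bail_hinge [([30.0, 246.0], 0.59)] [ 33.2 242.8]
bail_grip [([272.0, 246.0], 0.57)] [362.4 130.7]
cover_grip [] [-118.7  252.5]
```

View pics/w4.png

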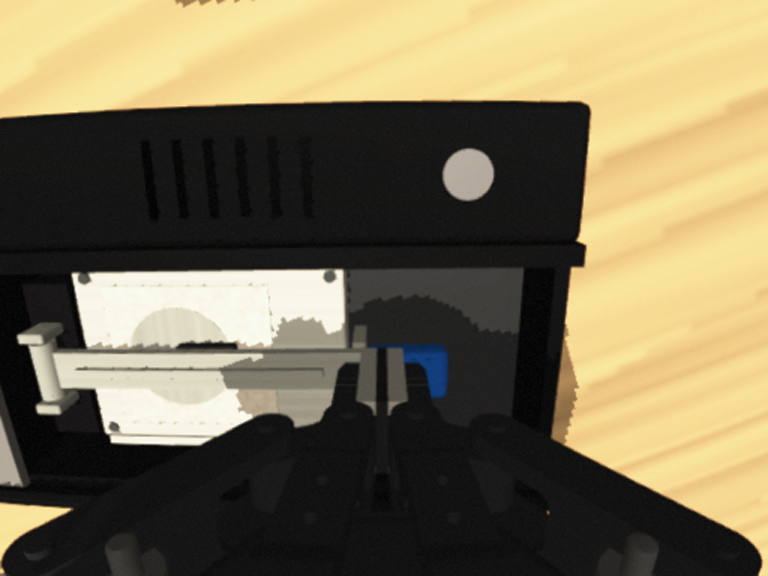

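The lever lies flat along the bay, its toe at about (360,337) just behind the drive's tail edge (347). 17 N at z 36.5 mm shows it is on its stop. The cover is next.

{"api": "move_arm", "payload": {"increments": [[0,0,0.25,0,0,0,0],[0,0,0.55,0,0,0,0],[0.18,0.45,0.55,0,0,0,0],[0.36,0.95,0.55,0,0,0,0],[0.36,0.95,0.55,0,0,0,0]]}}

```text
time: 20.4
position: [0.5617, -0.0017, 0.1004]
eef_rot: [0.983, -0.181, 0.0, -0.0]
force: [-1.2, 0.9, 0.1]
grip_width: -0.0
gripper_force: 0.0
```

{"api": "move_arm", "payload": {"increments": [[0.19,0.5,0,0,0,0,0],[0.385,1,0,0,0,0,0],[0.385,1,0,0,0,0,0]]}}

```text
time: 20.78
position: [0.608, 0.1174, 0.1003]
eef_rot: [0.983, -0.182, 0.0, -0.0]
force: [-0.3, -0.7, 0.2]
grip_width: 0.0
gripper_force: 0.0
```

Run:
```python
from h import *
p=np.load("p.npy"); p[3]=0;p[4]=0
w=manip.camera("wrist"); s=manip.camera("scene"); d=manip.camera("side"); st=manip.get_state()
for c in(w,s,d): print([(k,[(np.round(x["pixel"]),round(x["p"],2)) for x in manip.pinpoint(c,k)[:2]],proj(c,model(p)[k])[0].round(0)) for k in("bail_grip","drive_plug","cover_grip")])
r=R.from_euler("z",p[2]).as_matrix()
print("tcp in nas",(r.T@(st["position"]-[p[0],p[1],0])).round(4),st["force"].round(1))
save(w,"w5.png",k=1.5)
```

```text
[('bail_grip', [], array([579., 204.])), ('drive_plug', [(array([431., 196.]), 0.93)], array([431., 197.])), ('cover_grip', [(array([319., 217.]), 0.62)], array([318., 214.]))]
[('bail_grip', [(array([264., 198.]), 0.73), (array([250., 168.]), 0.69)], array([250., 168.])), ('drive_plug', [(array([262., 200.]), 0.63), (array([320., 192.]), 0.56)], array([262., 197.])), ('cover_grip', [(array([271., 208.]), 0.71)], array([274., 212.]))]
[('bail_grip', [(array([286., 190.]), 0.66)], array([281., 189.])), ('drive_plug', [(array([261., 240.]), 0.93), (array([302., 231.]), 0.56)], array([247., 202.])), ('cover_grip', [(array([216., 197.]), 0.77)], array([218., 198.]))]
tcp in nas [0.0002 0.1245 0.0999] [ 0.   0.  -0.1]
```

View pics/w5.png

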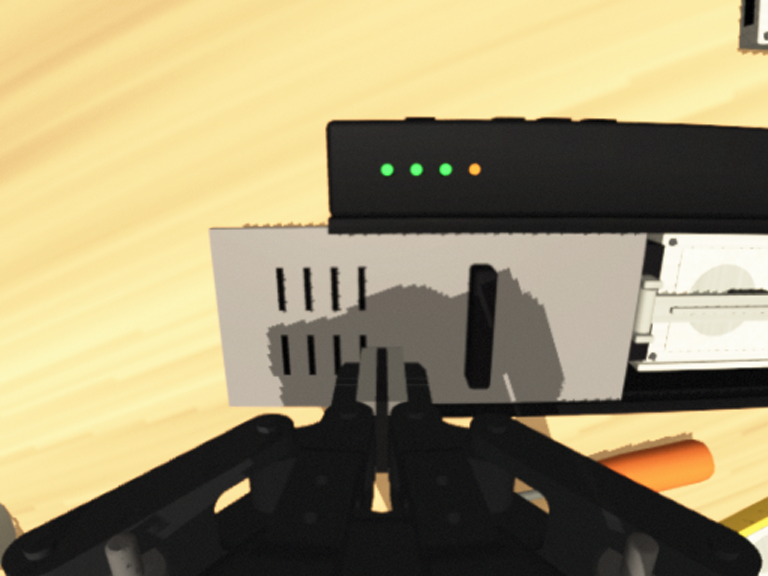

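The lever is still shut. The black ridge is at about (480,325), with the fingers on its far side. I descend and push.

{"api": "move_arm", "payload": {"increments": [[0,0,-0.25,0,0,0,0],[0,0,-0.41,0,0,0,0],[0,0,-0.41,0,0,0,0],[-0.05,-0.13,-0.41,0,0,0,0],[-0.09,-0.23,-0.41,0,0,0,0],[-0.14,-0.36,-0.41,0,0,0,0],[-0.19,-0.49,-0.41,0,0,0,0],[-0.24,-0.62,-0.41,0,0,0,0],[-0.29,-0.75,-0.41,0,0,0,0],[-0.34,-0.88,-0.41,0,0,0,0]]}}

```text
time: 22.62
position: [0.5672, 0.0081, 0.052]
eef_rot: [0.983, -0.184, 0.001, 0.0]
force: [4.6, 1.4, 2.9]
grip_width: -0.0002
gripper_force: 2.7
```

```bash
python3 look.py
```

```text
tcp in nas [0.0015 0.0097 0.052 ] F nas [ 3.9 -1.6  5.4]
drive_plug [] [315.5 221.9]
drive_tail [([443.9, 219.2], 0.56), ([279.4, 252.4], 0.24)] [466.6 220.7]
socket_face [] [292.4 221.9]
bail_hinge [([276.0, 235.4], 0.61), ([494.6, 230.9], 0.5)] [278.3 232.8]
bail_grip [([494.1, 232.6], 0.58)] [340.2 512. ]
cover_grip [([277.3, 255.1], 0.67)] [110. 249.]
```

{"api": "move_arm", "payload": {"increments": [[-0.05,-0.13,0,0,0,0,0],[-0.1,-0.26,0,0,0,0,0],[-0.15,-0.39,0,0,0,0,0],[-0.21,-0.52,0,0,0,0,0],[-0.26,-0.64,0,0,0,0,0],[-0.29,-0.71,0,0,0,0,0],[-0.305,-0.76,0,0,0,0,0],[-0.305,-0.76,0,0,0,0,0]]}}

```text
time: 23.98
position: [0.5301, -0.0835, 0.052]
eef_rot: [0.983, -0.184, 0.001, 0.001]
force: [3.3, -1.9, 5.0]
grip_width: -0.0001
gripper_force: 3.3
```

```bash
python3 look.py
```

```text
tcp in nas [-0.     -0.0876  0.052 ] F nas [ 3.3 -1.3  6.4]
drive_plug [] [157.9 219.5]
drive_tail [] [317.4 219.6]
socket_face [] [135.2 219.4]
bail_hinge [([106.1, 228.9], 0.66)] [108.5 229.8]
bail_grip [] [-80.  435.5]
cover_grip [([279.0, 247.3], 0.76)] [-53.3 242. ]
```

{"api": "move_arm", "payload": {"increments": [[-0.006,-0.016,0.01,0,0,0,0],[-0.012,-0.031,0.01,0,0,0,0],[-0.018,-0.046,0.01,0,0,0,0],[-0.021,-0.055,0.01,0,0,0,0],[-0.024,-0.062,0.01,0,0,0,0],[-0.024,-0.062,0.01,0,0,0,0]]}}

```text
time: 25.08
position: [0.5264, -0.089, 0.052]
eef_rot: [0.983, -0.184, -0.001, -0.0]
force: [1.3, 1.9, 2.6]
grip_width: -0.0003
gripper_force: 2.0
```

{"api": "move_arm", "payload": {"increments": [[-0.004,-0.01,0,0,0,0,0],[-0.008,-0.02,0,0,0,0,0],[-0.011,-0.028,0,0,0,0,0],[-0.011,-0.028,0,0,0,0,0]]}}

```text
time: 25.58
position: [0.5254, -0.0919, 0.0521]
eef_rot: [0.983, -0.184, -0.0, -0.001]
force: [-0.1, 5.9, 1.3]
grip_width: -0.0
gripper_force: 3.1
```

{"api": "move_arm", "payload": {"increments": [[-0.004,-0.01,0,0,0,0,0],[-0.008,-0.02,0,0,0,0,0],[-0.011,-0.028,0,0,0,0,0],[-0.011,-0.028,0,0,0,0,0]]}}

```text
time: 26.08
position: [0.5252, -0.0923, 0.0521]
eef_rot: [0.983, -0.185, 0.001, -0.004]
force: [7.2, 18.3, 0.3]
grip_width: -0.0001
gripper_force: 10.0
```

```bash
python3 look.py w6.png
```

```text
tcp in nas [-0.0015 -0.0975  0.0521] F nas [ 0.1 18.7 -0.3]
drive_plug [] [143.  216.9]
drive_tail [] [302.3 217.4]
socket_face [] [120.7 216.8]
bail_hinge [([90.1, 224.1], 0.75)] [ 93.  226.8]
bail_grip [] [-94.2 411.2]
cover_grip [([275.7, 247.5], 0.82)] [-64.8 238.1]
```

View pics/w6.png

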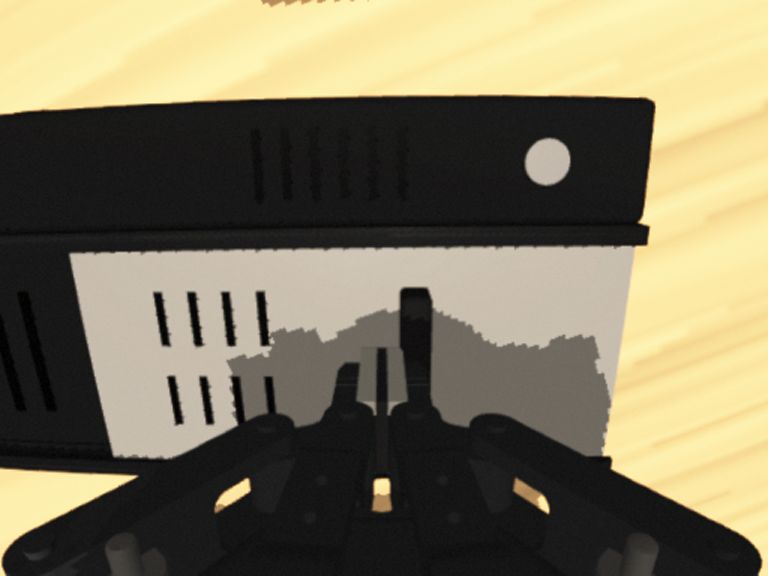

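The cover reaches the box's end at about (635,247), and 19 N shows it is on its firm stop. I back off, lift and check.

{"api": "move_arm", "payload": {"increments": [[0.025,0.07,0,0,0,0,0],[0.03,0.08,0.1,0,0,0,0],[0.03,0.08,0.5,0,0,0,0],[0.03,0.08,1,0,0,0,0],[0.03,0.08,1,0,0,0,0],[0.03,0.08,1,0,0,0,0]]}}

```text
time: 27.18
position: [0.5278, -0.0867, 0.1727]
eef_rot: [0.983, -0.184, 0.0, 0.0]
force: [-0.6, 0.9, 0.1]
grip_width: -0.0001
gripper_force: 0.0
```

Run:
```python
from h import *
p=np.load("p.npy"); p[5]=0
for n in("wrist","scene","side"):
    c=manip.camera(n); print([np.round(x["pixel"],1) for x in manip.pinpoint(c,"cover_grip")[:2]],proj(c,model(p)["cover_grip"])[0].round(1))
save(c,"end.png",(150,120,350,270),4)
```

```text
[array([274.7, 182.4])] [274.9 183.2]
[array([248.6, 166.5])] [252.1 168.8]
[array([273.7, 185.8])] [274.3 185.9]
```

View pics/end.png

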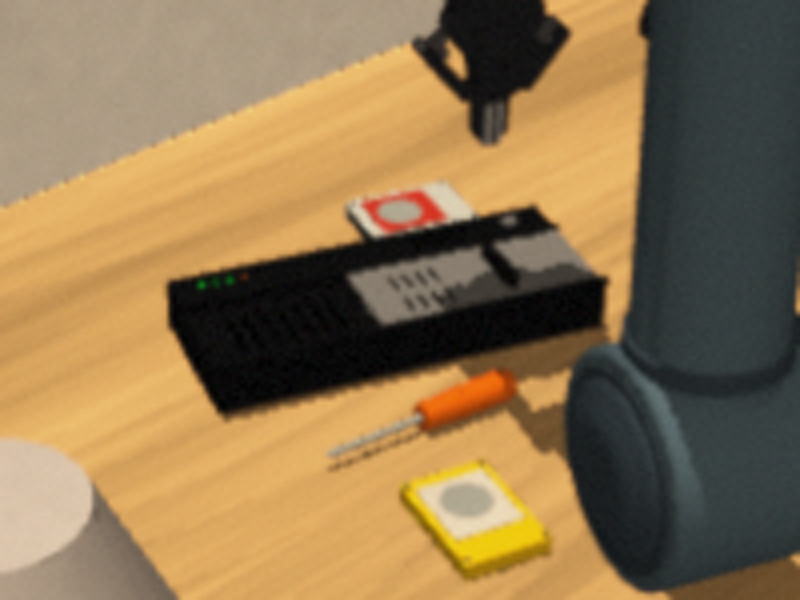

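The cover is shut over the bay, with its ridge at about (500,265) in the crop. The gripper is clear and the other things are where they were.

```bash
python3 -c "
from bench import manip; print(manip.sign_off())"
```

```text
the job is handed in; nothing more can be done
None
```

I handed the job in with the drive pushed home, the lever shut behind its tail and the cover fully closed. The pictures and force readings agree on all three, but sign-off gave no verdict.

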